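# Move three battery packs on by one station

## Robot

A 7-joint arm with a two-finger parallel gripper is mounted at the origin on the work surface. World frame = base frame: x ahead of the robot, y to its left, z up, the work surface at z = 0. Lengths are in m, angles in degrees, forces in N, time in s.
With the tool pointing down it reaches from about 0.425 to 0.825 m from the base axis. Payload 3.6 kg.
Tool frame: the origin (TCP) lies at the very end of the fingers, on their centre line; the grasp point (between the pads) lies manip.grip_depth behind it (manip.grip_depth is the distance from the TCP to the grasp point, in m); z points along the fingers, y is the line along which they close (so a half turn about z gives the same grasp; the last joint's range is limited). The gripper opens to 85 mm and grips with 20 to 120 N. Pads are 22 mm wide; open, the fingers measure 114 mm over their backs; the gripper's body (76 mm by 85 mm) begins 54 mm behind the grasp point. The pads swing forward as they close: fully open they stand 13 mm farther back than shut.
Start: joints at [-69.471, 35.231, -0.722, 81.555, 0.464, 63.22, -2.315], TCP at [0.244, 0.602, 0.197] pointing down, gripper open.
Joint ranges: [-178.69, 178.69], [-17.37, 117.87], [-77.05, 75.6], [15.02, 138.74], [-78.02, 258.01], [0.78, 113.62], [-162.83, 162.83]. Speed limits (degrees/s): [159.86, 159.86, 180, 180, 180, 180, 180].

## Interface

Orientations are given as [roll, pitch, yaw] about the fixed x, y, z axes, in that order (R = Rz(yaw) Ry(pitch) Rx(roll)).
In Python, from cell import manip, planner, sense, capture, camera_info, workorder gives the robot as it stands. Calls block until the motion is done:
- manip.reach(position, orientation): joint-space move of the TCP to a pose.
- manip.move_l(position, attitude=None, v=0.15, f_stop=None): straight line of the TCP; attitude=None keeps the orientation; v is the mean speed in m/s. With f_stop (N) it stops when the force on the tool has changed by that much, and returns True; else False.
- manip.movej(angles): joint-space move.
- manip.gripper_to(opening, effort=None): opening from 0.0 (shut) to 1.0 (fully open); effort is the grip in N (None keeps the last); returns when the fingers have stopped.
- manip.pause(seconds).
- planner.inverse_kinematics(position, orientation): joint angles nearest the present ones, or None.
- sense(): the state.
- capture(name): name is "side" or "top"; returns the picture (384x512x3 uint8, red, green, blue); there is no depth.
- camera_info(name): a dict with "intrinsics" (3x3 intrinsics, pixels), "k1" (the pictures are not rectified: a ray, as slopes to the right and down, at radius r is drawn at 1 + k1 r^2 times it, then the intrinsics apply), "R" (3x3) and "t" (3): a world point X has camera coordinates R X + t. Camera axes: x right, y down, z forward; pixel columns grow to the right and rows downward; lengths in m; the calibration is good to about 2 mm. A picture is of the moment at which its call begins. camera_info takes no time and is no camera call.
A pose or a line that the arm cannot do raises manip.MotionError and nothing moves.
- workorder.sign_off(): hands the job in; it is judged then, once.
The state is a dict: "time": time; "joint_pos": joint angles; "qvel": joint speeds; "joint_efforts": joint torques, N m; "tcp_pos": TCP position; "tcp_rot": TCP orientation; "ft_force": force on the tool from outside, world axes, zero at the start; "torque": the same for the moment, N m; "grip_width": opening from 0.0 (shut) to 1.0 (fully open); "gripper_force": force on a finger pad.
Only numpy, scipy, OpenCV 4.12 (cv2) and the standard library are available. Lean on these libraries where they do the work, as an engineer would, in place of code of your own. Each camera call takes 0.05 s, during which the arm holds its last target. There are 200 camera calls.

## Task

Move every battery pack on by one station: the block pack goes from the meter into the charging dock, the eight-cell pack from the dock into the tester, and the twin-cell pack from the tester into the meter. Each bay holds only one pack, and the empty rubber mat is free for parking one on the way; at the end each pack stands upright on the floor of its new bay, in the middle and lengthwise, let go and still. Do not tip a pack over, and leave the tin, the bottle and the spool where they are.

Things in the scene. Friction and masses are not known exactly. Their poses are not given: they have to be found in the camera images.
- block_pack: Battery pack, one plain off-white plastic block 64 x 40 x 50 mm high with two brass terminal posts 6 mm high on top. Loose, about 300 g, starts standing in the meter's bay. Origin: centre of the underside; x along the 64 mm side, z up. Grip it across its 40 mm width.
- eight_pack: Battery pack, eight slim round cells standing in two rows of four in a black plastic holder; 62 x 34 mm (holder, 36 mm high), 51 mm high over the cells, whose tops form a 58 x 30 mm group. Loose, about 210 g, starts standing in the charging dock's bay. Origin: centre of the underside; x along the 62 mm side, z up. Grip it across its 34 mm width (30 mm at the cells).
- twin_pack: Battery pack, two fat round steel cells of 33 mm diameter standing side by side, joined by a grey sleeve 40 mm long and 34 mm wide; 66 x 34 mm overall, 61 mm high. Loose, about 280 g, starts standing in the tester's bay. Origin: centre of the underside; x along the 66 mm side, z up. Grip it across its 34 mm width, at the sleeve.
- meter: Grey handheld meter lying face down, 176 x 94 x 32 mm, with five dark screw holes and ribbed sides; near one end an open-topped rectangular bay for one pack, 84 mm (x) by 58 mm (y) inside, centred on the origin; bay floor 14 mm and bay rim 32 mm above the bench. The body reaches from x = -58 to x = +118 mm. Fixed. Origin: on the bench under the middle of the bay; x along the bay's long side, z up.
- dock: Black charging dock, 137 x 90 mm, with a finned hump 40 mm high at its far (+x) end; open-topped rectangular bay for one pack, 84 mm (x) by 58 mm (y) inside, centred on the origin; bay floor 10 mm and bay rim 26 mm above the bench. The body reaches from x = -52 to x = +85 mm. Fixed. Origin: on the bench under the middle of the bay; x along the bay's long side, z up.
- tester: Aluminium cell tester, 152 x 92 mm, with a round white dial (33 mm high) at its far (+x) end; open-topped rectangular bay for one pack, 84 mm (x) by 58 mm (y) inside, centred on the origin; bay floor 8 mm and bay rim 24 mm above the bench. The body reaches from x = -52 to x = +100 mm. Fixed. Origin: on the bench under the middle of the bay; x along the bay's long side, z up.
- mat: Free parking place: flat black rubber mat, 120 x 90 x 3 mm, empty at the start. Fixed. Origin: centre of its underside, on the bench; x along the 120 mm side.
- tin: Bystander: closed round aluminium tin, 66 mm diameter, 32 mm high, loose. Origin: centre of its underside.
- flask: Bystander: small amber bottle with a black cap, 38 mm diameter, 75 mm high, loose. Origin: centre of its underside.
- spool: Bystander: spool standing on end, black flanges 60 mm in diameter, 44 mm high, loose. Origin: centre of its underside.
There are look-alikes about, which are no part of the job. Leave any blue or green look-alike of the twin_pack alone.

How it is judged (in metres and radians):
At the end, for the whole second after the job is handed in: Block pack in the dock, eight-cell pack in the tester, twin-cell pack in the meter: each within 14 mm of its bay's middle along x and y, underside at the bay floor (-4 to +5 mm), upright within 0.12 rad, lengthwise within 0.35 rad either way round, at rest, released (x of block_pack in the frame of dock between -0.014 and 0.014 m and y of block_pack in the frame of dock between -0.014 and 0.014 m and z of block_pack in the frame of dock between 0.006 and 0.015 m and angle between each of block_pack, eight_pack, twin_pack's own z axis and vertical below 0.12 rad and angle between the x axis of block_pack and the x axis of dock, either way round below 0.35 rad and linear speed of each of block_pack, eight_pack, twin_pack below 0.02 m/s and angular speed of each of block_pack, eight_pack, twin_pack below 0.2 rad/s and contact force between each of block_pack, eight_pack, twin_pack and the fingers below 0.1 N and x of eight_pack in the frame of tester between -0.014 and 0.014 m and y of eight_pack in the frame of tester between -0.014 and 0.014 m and z of eight_pack in the frame of tester between 0.004 and 0.013 m and angle between the x axis of eight_pack and the x axis of tester, either way round below 0.35 rad and x of twin_pack in the frame of meter between -0.014 and 0.014 m and y of twin_pack in the frame of meter between -0.014 and 0.014 m and z of twin_pack in the frame of meter between 0.01 and 0.019 m and angle between the x axis of twin_pack and the x axis of meter, either way round below 0.35 rad); the robot touches nothing.
It fails at once if a pack is tipped over (more than 0.8 rad) (angle between any of block_pack, eight_pack, twin_pack's own z axis and vertical above 0.8 rad).
It fails at once if the tin, the bottle or the spool is moved by more than 30 mm (distance of any of tin, flask, spool from where it was at the start of the episode above 0.03 m).
It also fails if it takes over 112 s, if anything falls off the work surface, if the arm or the gripper's body presses on something with over 40 N, if the wrist force passes 120 N, or if a joint passes its speed limit or range.

## Working session

There is one attempt and no reset: what is moved stays moved. The work goes in short steps, each a Python script; the robot and the scene stay as the last script left them, time stands still between calls to the robot, and variables do not carry over. Pictures are saved under pics/ and viewed, at most 14 in all, crops included, and the job is handed in when it is done.

```bash
mkdir -p pics; ls; python3 - <<'E'
from cell import manip, sense, capture, camera_info
import cv2
for n in("top","side"):
    cv2.imwrite(f"pics/{n}0.png",cv2.resize(capture(n),(800,600),interpolation=cv2.INTER_CUBIC)[:,:,::-1]); print(camera_info(n))
print(manip.grip_depth,sense())
E
```

```text
pics
{'intrinsics': array([[348.79508582,   0.        , 256.6202039 ],
       [  0.        , 348.79508582, 192.1094952 ],
       [  0.        ,   0.        ,   1.        ]]), 'k1': -0.08353652391968858, 'R': array([[-0.00351832, -0.99996204, -0.00797112],
       [-0.99867423,  0.00392293, -0.05132636],
       [ 0.05135568,  0.00777997, -0.99865012]]), 't': array([-0.03249885,  0.49226743,  0.99707156])}
{'intrinsics': array([[398.51911769,   0.        , 260.46252571],
       [  0.        , 398.51911769, 193.82752211],
       [  0.        ,   0.        ,   1.        ]]), 'k1': -0.08418849226799849, 'R': array([[ 0.98098247, -0.19339169, -0.01652449],
       [-0.1121001 , -0.49500723, -0.86162718],
       [ 0.15845179,  0.84709356, -0.50727264]]), 't': array([-0.50110373,  0.07705402,  1.04276045])}
0.0187 {'time': 0.1, 'joint_pos': array([-69.47226593,  35.28534826,  -0.72409796,  81.63390782,
         0.46517834,  63.22123405,  -2.31589008]), 'qvel': array([ 0.02457275, -0.08045046, -0.06333416, -0.14090956, -0.00354848,
        0.03122674,  0.01181161]), 'joint_efforts': array([ 1.41150169e-03, -4.70385897e+01,  2.60378011e-01, -1.71571720e+01,
        1.01224438e-02,  5.83795190e-03,  8.10343323e-06]), 'tcp_pos': array([0.24366543, 0.60174254, 0.19562526]), 'tcp_rot': array([-1.79862414e+02,  2.07837374e-03,  1.57958048e+02]), 'ft_force': array([-0.57198684,  0.67679105,  0.28657683]), 'torque': array([-0.01226301, -0.01315815,  0.01651459]), 'gripper_force': 0.0, 'grip_width': 0.9984711277183778}
```

View pics/top0.png

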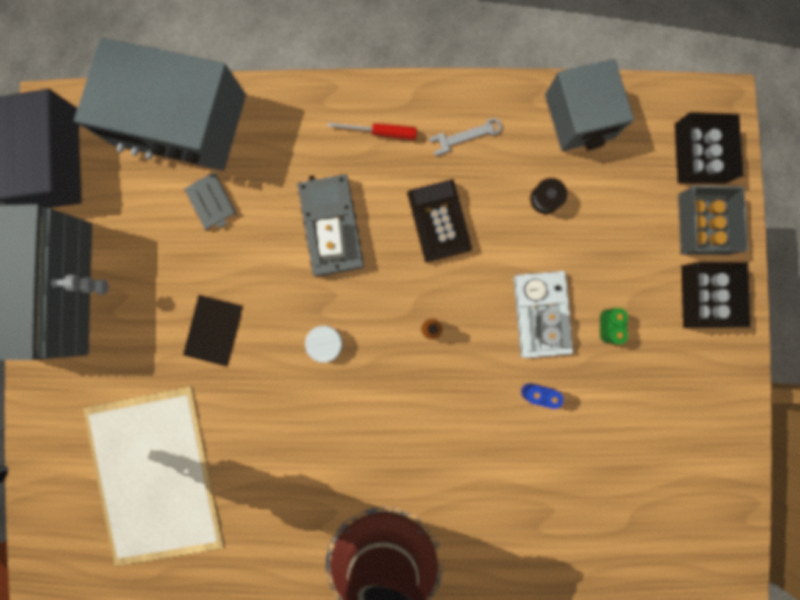

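View pics/side0.png

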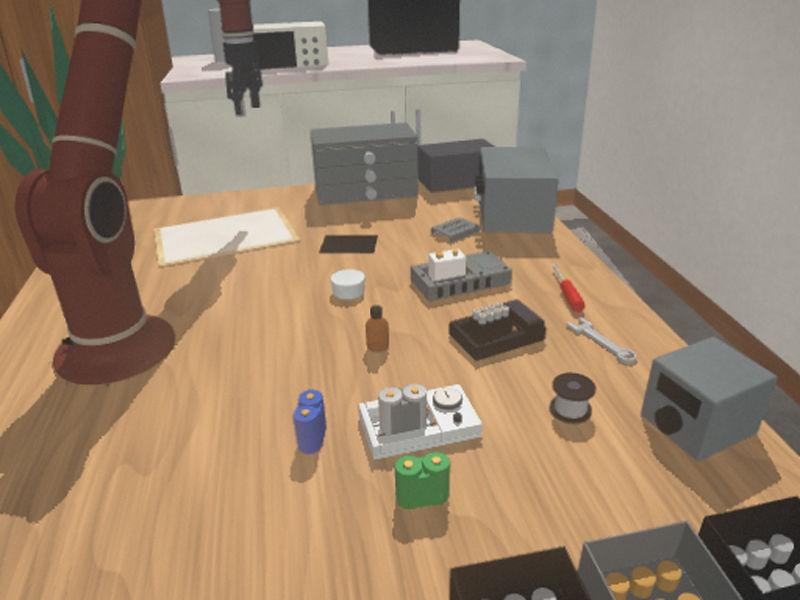

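The top view shows the meter (332,225) with the white block pack, the dock (440,220) with the eight-cell pack, the tester (545,313) with the grey twin pack, and the mat (213,330). The tin is at (323,343), the bottle at (432,328) and the spool at (549,195). The twin candidates are grey (551,325), green (614,326) and blue (543,396). The grey one fits: it is steel and stands in the tester. I'll enlarge crops to confirm it and to measure.

```bash
python3 - <<'E'
from cell import capture
import cv2, numpy as np
im=np.mean([capture("top").astype(float) for _ in range(4)],0).astype(np.uint8)
cv2.imwrite("pics/top_raw.png",im[:,:,::-1])
def crop(n,x0,y0,w,h,s):
    c=cv2.resize(im[y0:y0+h,x0:x0+w],None,fx=s,fy=s,interpolation=cv2.INTER_CUBIC)
    for i in range(0,w,10):
        cv2.line(c,(i*s,0),(i*s,8 if i%50 else 20),(255,0,0),1); cv2.putText(c,str(x0+i),(i*s,18),0,.3,(255,0,0))
    for i in range(0,h,10):
        cv2.line(c,(0,i*s),(8,i*s),(255,0,0),1); cv2.putText(c,str(y0+i),(8,i*s+4),0,.3,(255,0,0))
    cv2.imwrite(n,c[:,:,::-1])
crop("pics/cA.png",185,105,125,75,6)
crop("pics/cB.png",320,165,90,70,8)
crop("pics/cC.png",110,180,120,60,6)
E
```

```text
(no output)
```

View pics/cA.png

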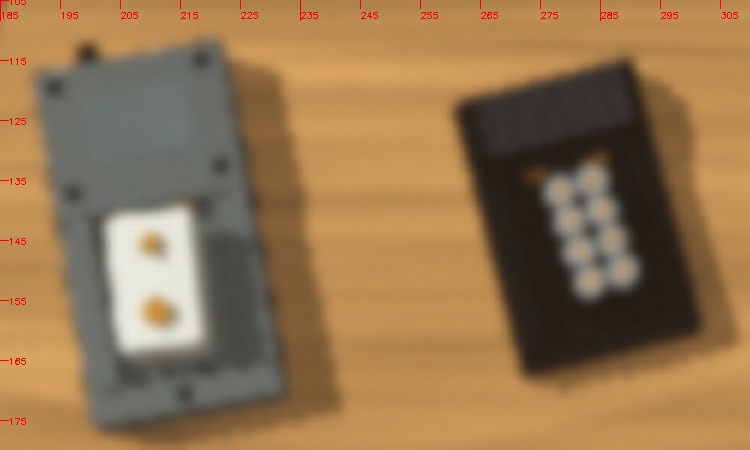

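View pics/cB.png

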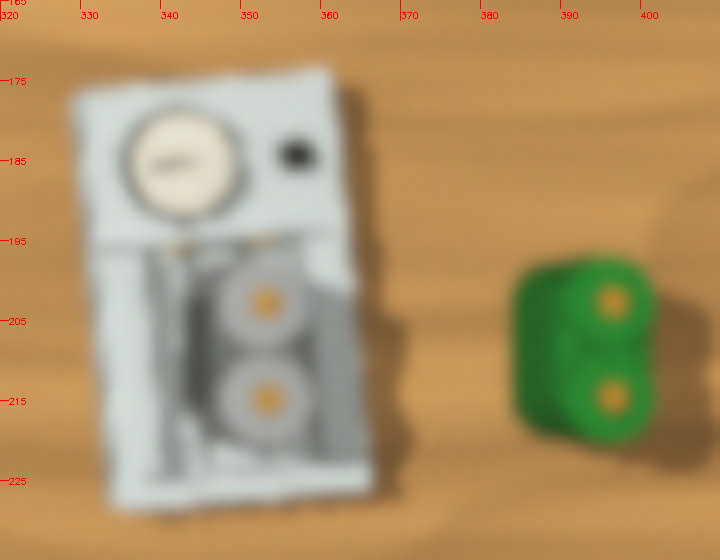

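View pics/cC.png

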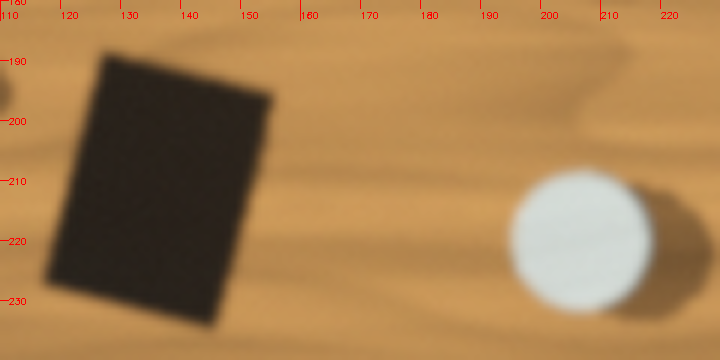

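The crops confirm that the grey pair of cells (at 353,203 and 353,215 raw) stands in the tester, while the green look-alike stands loose at (395,209). I'll fit poses from the corners.

```bash
cat > geo.py <<'E'
import numpy as np, cv2
from cell import camera_info
from scipy.optimize import least_squares
def proj(P,n="top"):
    c=camera_info(n); r,_=cv2.Rodrigues(c["R"])
    return cv2.projectPoints(np.asarray(P,float).reshape(-1,1,3),r,c["t"],c["intrinsics"],np.array([c["k1"],0,0,0]))[0].reshape(-1,2)
def fit(model,px,yaw0,n="top"):
    """model: Nx3 local points (z abs), px Nx2 -> x,y,yaw(rad) and residual px"""
    m=np.asarray(model,float)
    def w(p):
        c,s=np.cos(p[2]),np.sin(p[2]); return np.c_[p[0]+c*m[:,0]-s*m[:,1],p[1]+s*m[:,0]+c*m[:,1],m[:,2]]
    f=lambda p:(proj(w(p),n)-px).ravel()
    r=least_squares(f,[.6,0,yaw0]); return r.x,r.fun.reshape(-1,2)
E
cat > meas.py <<'E'
import numpy as np
from geo import *
def px(l,s,x0,y0): return (np.array(l)+.5)/s-.5+[x0,y0]
A=lambda l:px(l,6,185,105); B=lambda l:px(l,8,320,165); C=lambda l:px(l,6,110,180)
def rect(x0,x1,h,zf,zn): return [[x1,h,zf],[x1,-h,zf],[x0,-h,zn],[x0,h,zn]]
def show(n,r): print(n,np.round(r[0][:2],4),round(np.degrees(r[0][2]),1),"res",np.round(r[1],1).tolist(),"R",round(float(np.hypot(*r[0][:2])),3)); return r[0]
P={}
def go(pr=show):
    for zn in(0,1):
        P["meter"]=pr("meter",fit(rect(-.058,.118,.047,.032,.032*zn),A([(35,72),(222,40),(286,396),(98,430)]),0))
        P["dock"]=pr("dock",fit(rect(-.052,.085,.045,.040,.026*zn),A([(457,105),(632,60),(702,330),(525,378)]),0))
        P["tester"]=pr("tester",fit(rect(-.052,.100,.046,.024,.024*zn),B([(75,92),(330,68),(373,490),(110,512)]),0))
    P["mat"]=pr("mat",fit(rect(-.06,.06,.045,.003,.003),C([(103,53),(273,95),(214,328),(45,284)]),0))
    P["block"]=pr("block",fit(rect(-.032,.032,.02,.064,.064),A([(105,218),(190,207),(207,343),(120,353)]),0))
    x=np.array([3,3,1,1,-1,-1,-3,-3])*.0075; y=np.tile([.0075,-.0075],4)
    P["eight"]=pr("eight",fit(np.c_[x,y,x*0+.061],A([(560,190),(593,178),(570,219),(602,210),(580,250),(612,239),(590,282),(623,270)]),0))
    P["twin"]=pr("twin",fit([[.0165,0,.069],[-.0165,0,.069]],B([(266,303),(267,399)]),0))
    return P
if __name__=="__main__": go()
E
python3 meas.py
```

```text
meter [0.6037 0.0925] 9.3 res [[-0.5, -0.6], [0.2, -0.7], [0.2, 0.8], [0.1, 0.5]] R 0.611
dock [ 0.6231 -0.1105] 15.3 res [[-0.8, -0.8], [0.3, -1.6], [0.2, 1.2], [0.3, 1.3]] R 0.633
tester [ 0.4411 -0.3004] 6.2 res [[0.5, 0.5], [0.0, -0.0], [-1.3, -0.6], [0.7, 0.2]] R 0.534
meter [0.6021 0.0901] 10.2 res [[-0.3, 0.3], [0.4, -0.3], [0.4, -0.2], [-0.6, 0.1]] R 0.609
dock [ 0.6214 -0.1092] 14.4 res [[-0.9, -0.6], [0.4, -0.9], [0.6, 0.8], [-0.1, 0.6]] R 0.631
tester [ 0.4417 -0.2966] 4.5 res [[0.1, -0.3], [-0.2, 0.1], [-0.5, 0.1], [0.6, 0.1]] R 0.532
mat [0.4375 0.3223] -13.9 res [[-0.1, -0.5], [0.3, -0.3], [0.2, 0.5], [-0.4, 0.3]] R 0.543
block [0.6034 0.0928] 6.9 res [[-0.0, -0.0], [0.1, -0.0], [-0.1, -0.0], [0.1, 0.1]] R 0.611
eight [ 0.6264 -0.1089] 17.6 res [[0.1, -0.2], [-0.3, 0.2], [0.1, 0.1], [-0.1, -0.1], [0.1, -0.0], [-0.1, 0.2], [0.2, -0.3], [-0.2, 0.1]] R 0.636
twin [ 0.4435 -0.2982] -0.3 res [[-0.0, -0.0], [0.0, 0.0]] R 0.534
```

```bash
cat > arm.py <<'E'
import numpy as np
from cell import manip, planner, sense, capture
H=0.20
def ori(yaw,pos):
    best=None
    for k in(-180,0,180):
        q=planner.inverse_kinematics(pos,[180,0,yaw+k])
        if q is not None:
            d=np.abs(np.array(q)-sense()["joint_pos"]).max()
            if best is None or d<best[0]: best=(d,[180,0,yaw+k])
    return best[1]
def pick(x,y,yaw,z,grip=45):
    o=ori(yaw,[x,y,H]); manip.gripper_to(.85)
    manip.reach([x,y,H],o); hit=manip.move_l([x,y,z],v=.12,f_stop=15)
    manip.gripper_to(0,effort=grip); s=sense(); print("pick hit",hit,s["tcp_pos"].round(4),"w",round(s["grip_width"]*85,1),"F",round(s["gripper_force"],1),"t",round(s["time"],1))
    manip.move_l([x,y,H],v=.12); s=sense(); print(" lifted w",round(s["grip_width"]*85,1),"F",round(s["gripper_force"],1))
def place(x,y,yaw,z):
    o=ori(yaw,[x,y,H]); manip.reach([x,y,H],o)
    manip.move_l([x,y,z+.02],v=.12); manip.pause(.2)
    hit=manip.move_l([x,y,z-.003],v=.03,f_stop=6); print("place hit",hit,sense()["tcp_pos"].round(4),"want",z)
    manip.gripper_to(.8); manip.pause(.2); manip.move_l([x,y,H],v=.12); print(" t",round(sense()["time"],1))
E
python3 - <<'E'
import numpy as np, cv2
from meas import *; from arm import *
P=go(lambda n,r:r[0]); d=np.degrees
b=P["block"]; m=P["mat"]
pick(b[0],b[1],d(b[2]),.033)
cv2.imwrite("pics/lift.png",cv2.resize(capture("side"),(800,600))[:,:,::-1])
place(m[0],m[1],d(m[2]),.033-.014+.003)
cv2.imwrite("pics/parked.png",cv2.resize(capture("side")[100:250,150:350],(800,600))[:,:,::-1])
E
```

```text
pick hit False [0.6052 0.0929 0.0339] w 0.3 F 2.1 t 5.0
 lifted w -0.2 F 0.0
place hit False [0.4377 0.3223 0.0191] want 0.022000000000000002
 t 12.8
```

View pics/parked.png

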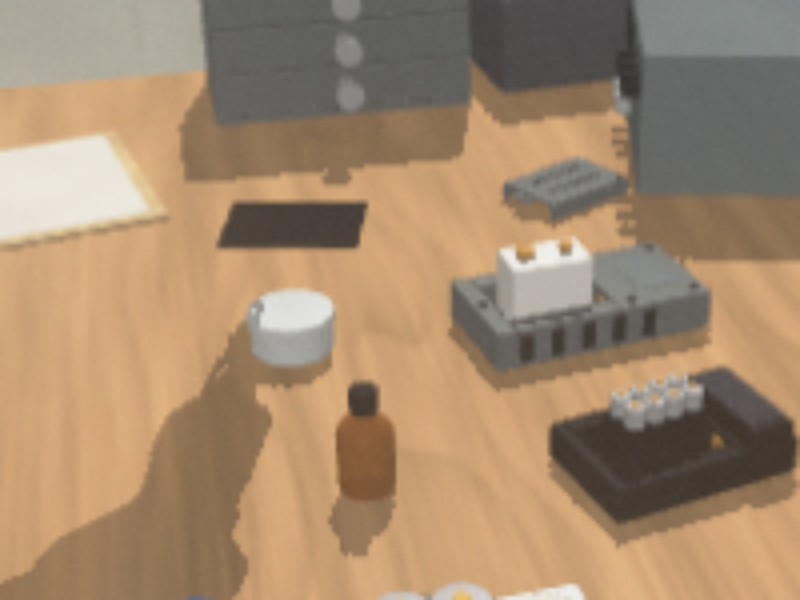

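The block pack is still upright in the meter: the grasp missed. I'll check the top view and the lift frame for the reason.

```bash
python3 - <<'E'
import cv2, numpy as np
from cell import capture
im=capture("top")[:,:,::-1]; o=cv2.imread("pics/top_raw.png")
c=[cv2.resize(i[105:180,185:310],None,fx=6,fy=6,interpolation=cv2.INTER_CUBIC)[:,:380] for i in(o,im)]
cv2.imwrite("pics/cmp.png",np.hstack(c))
E
```

```text
(no output)
```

View pics/cmp.png

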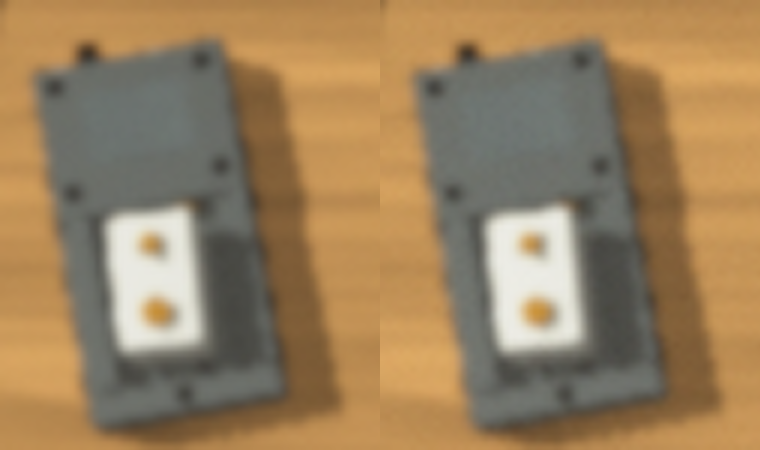

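View pics/lift.png

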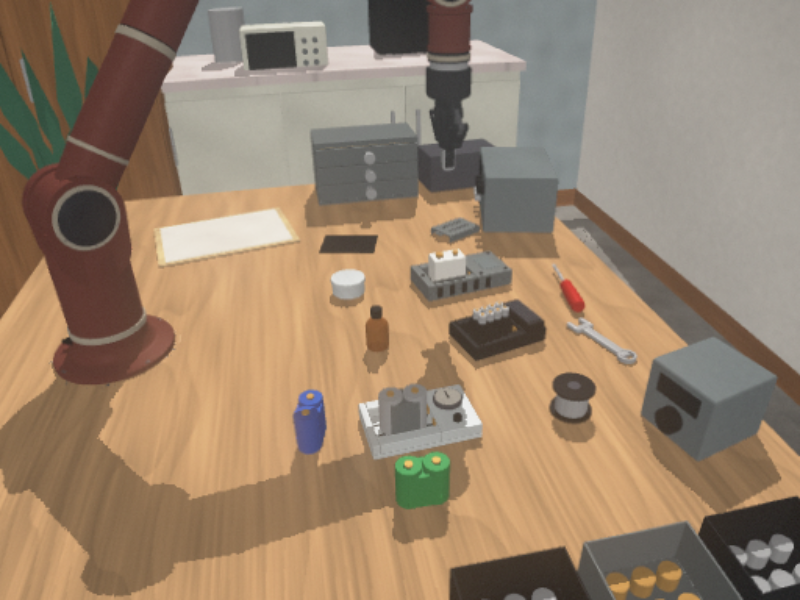

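The block did not move at all. I'll check whether the reported TCP agrees with where the camera sees the gripper.

```bash
python3 - <<'E'
from geo import *; from cell import sense
print(proj([[.604,.0928,.2],[.604,.0928,.22],[.604,.0928,.07],[0,0,0]],"side")*1.5625, proj([[.604,.0928,.06],[.44,.32,.2],[0,0,0.3]])*1.5625)
print(proj([[.244,.602,.197]],"side")*1.5625)
s=sense(); print(s["tcp_pos"],s["tcp_rot"],s["ft_force"],s["grip_width"])
E
```

```text
[[446.00289228 186.63140445]
 [446.15297357 175.96310412]
 [445.04451311 251.83153442]
 [113.6930337  347.95270524]] [[329.21482473 236.41217713]
 [169.04384748 328.76210394]
 [374.77695198 658.15775363]]
[[249.65695442 130.43919955]]
[0.43721825 0.32208524 0.19936474] [ 1.79936259e+02  4.18226792e-02 -1.38945281e+01] [-0.07201233 -0.27140887 -0.98397429] 0.8021163156359975
```

```bash
python3 - <<'E'
import cv2, numpy as np
from geo import proj
from cell import manip,capture,sense
manip.gripper_to(0); p=sense()["tcp_pos"]; print(p)
out=[]
for n in("top","side"):
    u=proj([p],n)[0]; print(n,u); x0,y0=int(u[0])-33,int(u[1])-60
    x0=max(x0,0);y0=max(y0,0)
    c=cv2.resize(capture(n)[y0:y0+100,x0:x0+66],None,fx=6,fy=6,interpolation=cv2.INTER_CUBIC)[:,:,::-1].copy()
    k=((u-[x0,y0]+.5)*6-.5).astype(int); cv2.drawMarker(c,tuple(int(v) for v in k),(0,255,0),cv2.MARKER_CROSS,20,1); print(x0,y0); out.append(c)
cv2.imwrite("pics/tcp.png",np.hstack(out))
E
```

```text
[0.43754685 0.32228027 0.20000295]
top [107.25496135 211.43201139]
74 151
side [218.01389279 100.02879102]
185 40
```

View pics/tcp.png

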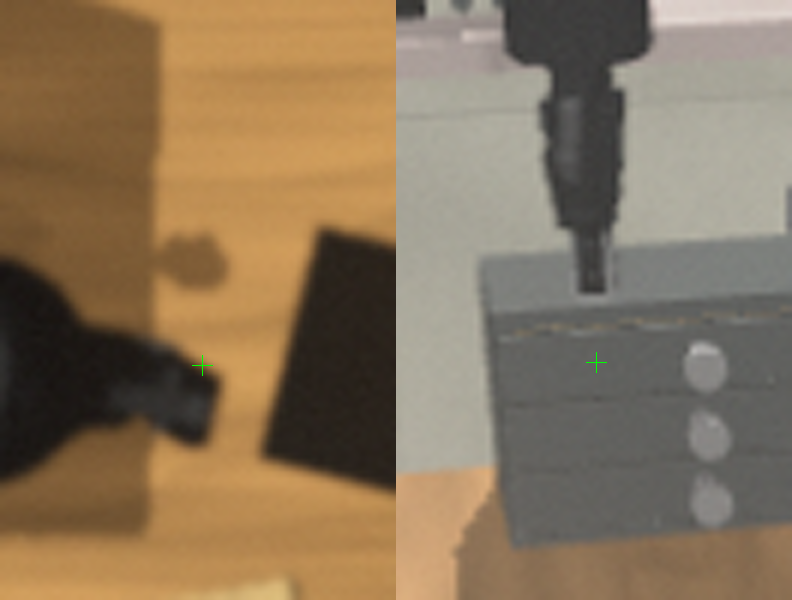

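```bash
cat >> geo.py <<'E'
def tri(ut,us):
    return least_squares(lambda X:np.r_[(proj([X])-ut).ravel(),(proj([X],"side")-us).ravel()],[.5,0,.1])
E
python3 - <<'E'
from geo import *
r=tri([107.5,219.],[217.7,88.6]); print(r.x,r.fun)
r=tri([107.5,217.],[217.7,88.6]); print(r.x,r.fun)
E
```

```text
[0.42628586 0.30148041 0.24391737] [ 0.239578   -2.52947262 -3.51733504  0.04635355]
[0.42926957 0.30179407 0.24362968] [ 0.17749962 -1.84957435 -2.57244695  0.03928185]
```

The tip appears about 40 mm above the reported TCP. I'll test this by touching the mat with shut fingers, and take pictures at two yaws.

```bash
python3 - <<'E'
import cv2, numpy as np
from geo import proj
from arm import *
p=sense()["tcp_pos"]
try:
    hit=manip.move_l([p[0],p[1],-.055],v=.06,f_stop=5); print("hit",hit,sense()["tcp_pos"],sense()["ft_force"])
except manip.MotionError as e: print(e)
manip.move_l([p[0],p[1],.12],v=.15)
rows=[]
for yaw in(0,90):
    q=[.5,.2,.12]; manip.reach(q,ori(yaw,q)); manip.pause(.2); s=sense(); p=s["tcp_pos"]; print(p,s["tcp_rot"])
    r=[]
    for n in("top","side"):
        u=proj([p],n)[0]; x0,y0=int(u[0])-(50 if n=="top" else 40),int(u[1])-(30 if n=="top" else 45); print(n,u,x0,y0)
        c=cv2.resize(capture(n)[y0:y0+60,x0:x0+80],None,fx=5,fy=5,interpolation=cv2.INTER_CUBIC)[:,:,::-1]
        c=(255*(c/255.)**.5).astype(np.uint8); k=((u-[x0,y0]+.5)*5-.5).astype(int)
        cv2.drawMarker(c,tuple(int(v) for v in k),(0,255,0),cv2.MARKER_CROSS,16,1); r.append(c)
    rows.append(np.hstack(r))
cv2.imwrite("pics/tcp2.png",np.vstack(rows)); print(s["time"])
E
```

```text
hit True [ 0.43762104  0.322268   -0.03146148] [0.09808877 0.30158607 6.5174951 ]
[0.49913225 0.20177104 0.1194069 ] [-1.79985843e+02  7.28256547e-02  1.76948184e-01]
top [165.81699451 187.68744618] 115 157
side [243.53018181 135.19082036] 203 90
[0.49987746 0.2000929  0.11985765] [-1.79987479e+02  1.97039951e-02  8.99917249e+01]
top [166.40862187 187.38831821] 116 157
side [243.84770092 135.23327959] 203 90
20.4083
```

View pics/tcp2.png

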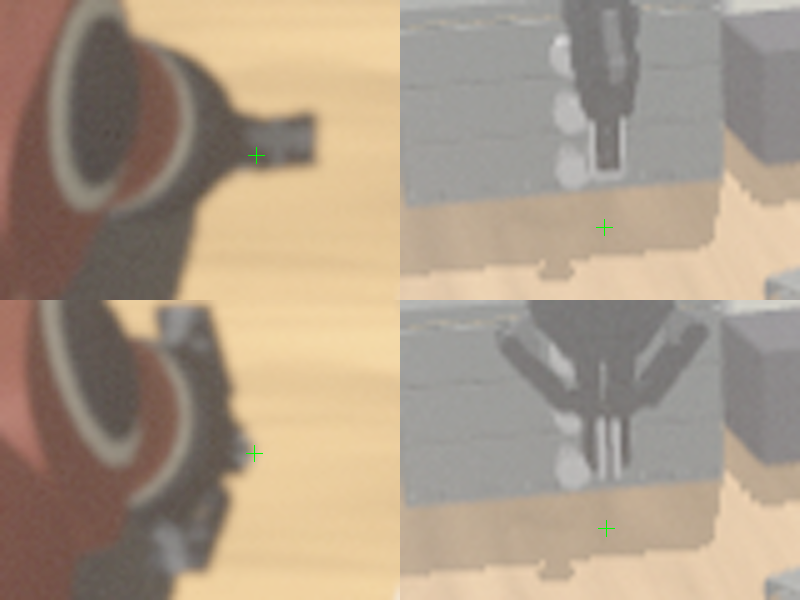

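The shut fingers touched the mat (top at 3 mm) at a reported z of -0.031. The real tip is therefore 34.5 mm above the reported TCP. In both views the lateral position agrees: side tip at (606,172) and (607,475), on the marker's column. What I first took for the tip in the top view was a finger linkage. I'll correct z by 34.5 mm and grip again, without releasing if the hold is wrong.

```bash
python3 - <<'E'
from geo import proj
import numpy as np
print((proj([[.5,.2,.1545]],"side")-[[203,90]])*5+[400,300],(proj([[.5,.2,.1545]])-[[116,157]])*5+[0,300])
from meas import *; from arm import *
P=go(lambda n,r:r[0]); d=np.degrees; O=.0345
b=P["block"]; m=P["mat"]
pick(b[0],b[1],d(b[2]),.033-O)
if sense()["grip_width"]>.3:
    place(m[0],m[1],d(m[2]),.033-.014+.003-O)
E
```

```text
[[602.38115843 473.27924   ]] [[233.96793499 447.2279475 ]]
pick hit False [ 0.6039  0.0929 -0.001 ] w 39.2 F 47.4 t 24.4
 lifted w 39.4 F 46.8
place hit True [ 0.4372  0.3222 -0.012 ] want -0.0125
 t 32.4
```

```bash
python3 - <<'E'
import numpy as np, cv2
from meas import *; from arm import *
P=go(lambda n,r:r[0]); d=np.degrees; O=.0345
def mv(a,b,z,fa,fb):
    a,b=P[a],P[b]; pick(a[0],a[1],d(a[2]),z-O)
    if sense()["grip_width"]<.3: raise SystemExit("missed")
    place(b[0],b[1],d(b[2]),z-fa+fb-O)
mv("twin","meter",.030,.008,.014)
mv("eight","tester",.028,.010,.008)
im=np.vstack([cv2.resize(capture("top")[105:235,110:370],(780,390),interpolation=cv2.INTER_CUBIC)])
cv2.imwrite("pics/mid.png",im[:,:,::-1])
E
```

```text
pick hit False [ 0.4437 -0.2985 -0.0041] w 32.7 F 45.6 t 37.1
 lifted w 32.7 F 44.9
place hit True [0.6017 0.0902 0.002 ] want 0.0014999999999999944
 t 45.4
pick hit False [ 0.6268 -0.1092 -0.006 ] w 32.9 F 46.2 t 48.8
 lifted w 32.8 F 45.6
place hit True [ 0.4415 -0.2964 -0.008 ] want -0.0085
 t 56.7
```

View pics/mid.png

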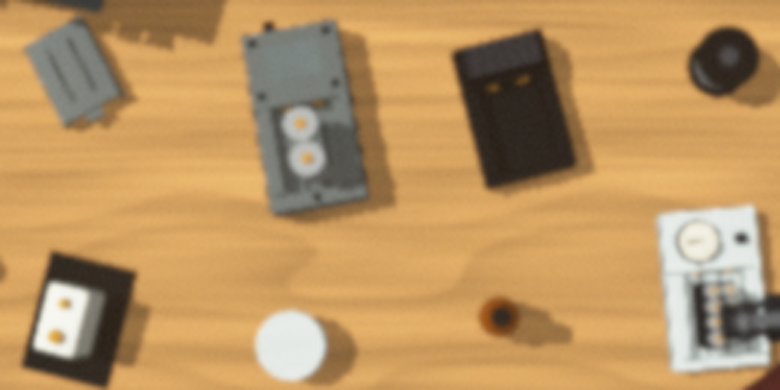

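The picture shows the twin standing in the meter (303,140), the eight-cell in the tester (715,310) and the block upright on the mat (68,318). The last move takes the block to the dock, followed by a check of all three.

```bash
python3 - <<'E'
import numpy as np, cv2
from meas import *; from arm import *
P=go(lambda n,r:r[0]); d=np.degrees; O=.0345
m=P["mat"]; b=P["dock"]; z=.024
pick(m[0],m[1],d(m[2]),z-O)
if sense()["grip_width"]<.3: raise SystemExit("missed")
place(b[0]+.002,b[1],d(b[2]),z-.003+.010-O)
manip.reach([.45,.3,.25],ori(0,[.45,.3,.25])); manip.pause(.3)
im=capture("top")
A_=cv2.resize(im[105:180,185:310],(750,450),interpolation=cv2.INTER_CUBIC)[:,:,::-1]
B_=cv2.resize(im[165:235,320:410],(720,560),interpolation=cv2.INTER_CUBIC)[:,:,::-1]
cv2.imwrite("pics/fA.png",A_);cv2.imwrite("pics/fB.png",B_); print(sense()["time"])
# expected projected positions in these crops
def w(k,l,z):
    p=P[k];c,s=np.cos(p[2]),np.sin(p[2]); return [p[0]+c*l,p[1]+s*l,z]
print("block", (proj([w("dock",x,.060) for x in(.032,0,-.032)])-[185,105]+.5)*6)
print("twin", (proj([w("meter",x,.075) for x in(.0165,-.0165)])-[185,105]+.5)*6)
print("eight", (proj([w("tester",x,.059) for x in(.0225,0,-.0225)])-[320,165]+.5)*8)
E
```

```text
pick hit False [ 0.4378  0.3224 -0.01  ] w 39.2 F 47.5 t 61.5
 lifted w 39.3 F 46.7
place hit True [ 0.6231 -0.1092 -0.0029] want -0.003500000000000003
 t 70.1
72.0833
block [[574.77432736 175.47028517]
 [592.52090889 241.32625905]
 [610.32109744 307.54035578]]
twin [[152.33431427 244.32030893]
 [164.63851469 314.61619545]]
eight [[248.88001071 291.9615742 ]
 [254.96249133 356.7991782 ]
 [260.98538221 421.74334562]]
```

View pics/fA.png

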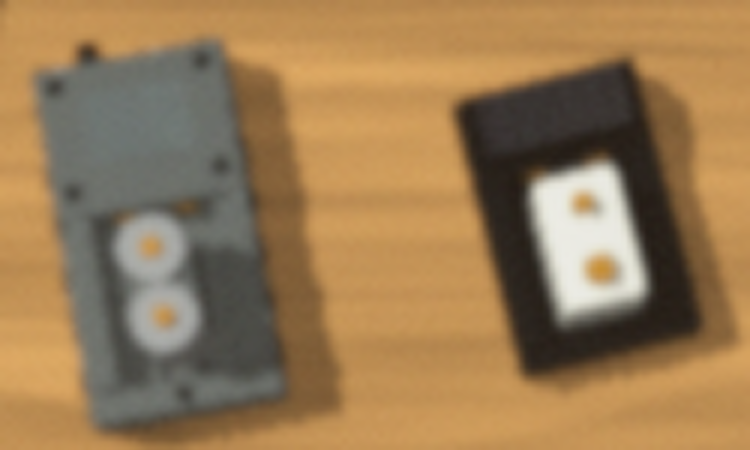

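View pics/fB.png

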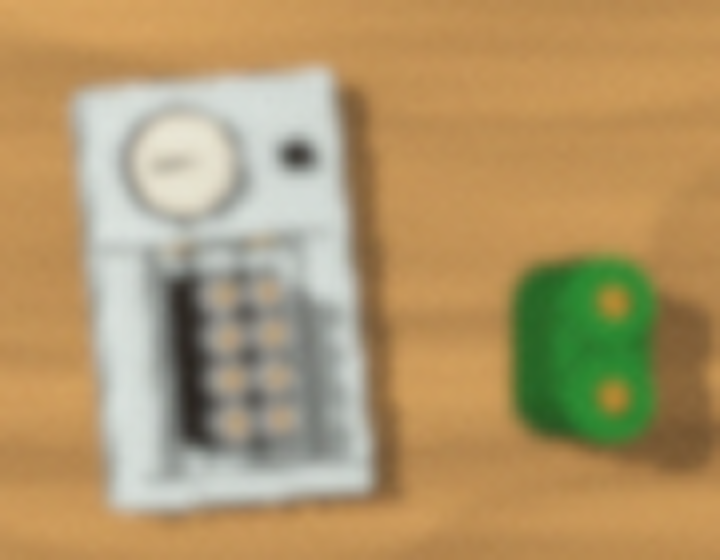

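The twin tops at (151,247) and (164,316), the block centre at (588,238) and the eight-cell centre at (251,357) are all within 1 raw pixel (about 3 mm) of their bay middles.

```bash
python3 -c "
from cell import workorder; print(workorder.sign_off())"
```

```text
the job is handed in; nothing more can be done
None
```

All three packs stand upright and released in their new bays (block in the dock, eight-cell in the tester, twin-cell in the meter), each within about 3 mm of the middle in the last top view, and the job was handed in after about 72 s; the hand-in gave no verdict.

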